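Put the drilling template away in its pinned drawer

ROBOT

A 6-joint arm with a two-finger parallel gripper is mounted at the origin on the work surface. World frame = base frame: x ahead of the robot, y to its left, z up, the work surface at z = 0. Lengths are in m, angles in rad, forces in N, time in s.
With the tool pointing down it reaches from about 0.25 to 0.775 m from the base axis. Payload 8.9 kg.
Tool frame: the origin (TCP) lies midway between the tips of the shut fingers; the grasp point (between the pads) lies 19 mm behind it; z points along the fingers, y is the line along which they close (so a half turn about z gives the same grasp; the last joint's range is limited). The gripper opens to 85 mm and grips with 20 to 120 N. Pads are 22 mm wide; open, the fingers measure 114 mm over their backs; the gripper's body (76 mm by 85 mm) begins 54 mm behind the grasp point. The pads swing forward as they close: fully open they stand 13 mm farther back than shut.
Start: joints at [0.982, 0.291, -0.153, 1.127, 0, 1.431], TCP at [0.228, 0.473, 0.231] pointing down, gripper open.
Joint ranges: [-2.52, 2.52], [-0.91, 1.74], [-1.3, 1.37], [-1.96, 2.02], [-1.52, 1.47], [-3.14, 3.14]. Speed limits (rad/s): [2.22, 2.22, 2.79, 3.14, 3.14, 3.14].

INTERFACE

Orientations are given as a unit quaternion [w, x, y, z].
In Python, from cell import bot gives the robot as it stands.
- The arm moves only by the shell command python3 -m inch 'ROWS' [OPENING] [FORCE]. ROWS is JSON, a list of rows, each an object with "xyz": the shift along the tool's x, y, z normalised to -1 to 1, where 1 is 0.25 m, a list of three; "turn": the turn, a rotation vector about the tool's x, y, z normalised to -1 to 1, where 1 is pi/4 rad, a list of three. A call has exactly 10 rows; each row is the pose to reach, as a shift and turn from the pose commanded when the call began, along the tool's axes at that moment; what a row does not reach only later rows make up. A row lasts 1/10 s, in which the tool goes at most 50 mm and 8.59 degrees, less where a joint would pass 70% of its speed; a pose out of reach is approached as far as the arm can. A call with a number of a shift or a turn outside -1 to 1 is refused whole. A call with a gripper value outside its range is refused whole. OPENING is the gripper command: -1 is fully open, 1 is shut, values between are in proportion, set as the call begins (- or left out, the last holds). The fingers move at their own pace and stop on an object; FORCE is the grip in N (left out, the last holds). Time passes only in rows, so rows that repeat a pose let the fingers close, or fill a call up. It gives the time, the measured TCP pose, the force, the opening and the grip force at its end, in the units of the state.
- bot.sense(): the state, without advancing time (a new reading comes with each control period).
- bot.grab_frame(name): name is "side" or "top"; returns a dict with "image" (420x560x3 uint8, red, green, blue), "K" (3x3 intrinsics, pixels), "xyz" and "attitude" of the camera in the world. Camera axes: x right, y down, z forward; pixel columns grow to the right and rows downward; lengths in m; the calibration is good to about 2 mm. A picture is of the moment at which its call begins. There is no depth.
- bot.sign_off(): hands the job in; it is judged then, once.
Trained networks look in the newest picture that a camera, given by its name, has taken for a name from the list of things; names that differ only in an ending like _2 or _b are one class to them, and where a whole thing is asked for, a point or a joint stands for the part that bears it (a point fixed in the world has none). Each returns a list of dicts, best first, with "confidence" (0 to 1); they miss things now and then, are a little off and sometimes report something else, mostly with a low value. They report only what shows in the picture. A call takes as long as a camera call. They do not tell look-alikes from the thing itself.
- bot.search_frame(camera, thing): "extent" ([left, top, width, height] in pixels, round what is visible of it).
- bot.regions_of(camera, thing): "pixels" (420x560 bool, what is visible of it) and "extent" ([left, top, width, height] in pixels, round what is visible of it).
- bot.pinpoint(camera, thing): "point" ([column, row] in pixels: a listed point, or the origin of a listed thing).
The state is a dict: "t": time; "joint_pos": joint angles; "joint_velocities": joint speeds; "joint_efforts": joint torques, N m; "ee_pos": TCP position; "ee_rot": TCP orientation; "wrist_force": force on the tool from outside, world axes, zero at the start; "ft_torque": the same for the moment, N m; "opening": opening from 0.0 (shut) to 1.0 (fully open); "grip_force": force on a finger pad.
Only numpy, scipy, OpenCV 4.12 (cv2) and the standard library are available. Lean on these libraries where they do the work, as an engineer would, in place of code of your own. Each camera call takes 0.05 s, during which the arm holds its last target. There are 200 camera calls.

TASK

Pull the green-fronted drawer all the way out to its stop, then put the red drilling template away in it: lower it over the two brass pins until it lies flat on the black pin board. Leave the drawer fully out and let go of everything; do not disturb the glue bottle, the screwdriver or the wooden offcut.

Things in the scene. Friction and masses are not known exactly. Their poses are not given: they have to be found in the camera images.
- cabinet: Fixed low plywood cabinet on the bench, 204 wide (y), 240 deep (x), 108 tall, holding one drawer that comes out along the cabinet's own -x. Origin at bench level on its middle line, 75 mm in front of the cabinet's open face: the drawer is fully out when seat stands above this origin (seat is 150 mm behind it, +x, when shut). It may start up to 30 mm ajar.
- drawer (a joint): First part of the telescopic runner, 0 to 0.08 m, growing as it comes out. It slides first, at about 4 N, and then checks as the second part is picked up: that check part-way is not the stop. The drawer stays where it is left, but a push of over 4 N slides it back in.
- runner (a joint): Second part of the telescopic runner, 0 to 0.07 m, growing as it comes out; it needs about 10 N. The drawer is fully out, at its hard stop, when both parts are at their ends (150 mm in all).
- handle (a point): Middle of the drawer's dark steel bow handle: a level round bar, 12 mm diameter, 100 long along y, 78 mm above the bench, its centre 50 mm in front of the drawer's green front (44 mm clear behind it), open from above and below; its feet run back at both ends. Axes as the cabinet's. It is 140 mm in front (-x) of seat.
- front (a point): Middle of the upper edge of the green drawer front, 94 mm above the bench; the front is 198 wide (y) and 15 thick. Axes as the cabinet's. The open drawer behind it is 158 mm wide inside; its side walls rise to 62 mm above the bench.
- seat (a point): Drawer's middle line at the upper face of the black pin board, 32 mm above the bench; axes as the cabinet's. Two fixed brass pins, 84 mm apart along y, 8 mm diameter, 16 tall, edges broken by 1 mm. The pin pair's middle is at this x but up to 10 mm to either side in y: not given, feel or look for it. With the drawer out, 75 mm are clear to the drawer front and to the cabinet face.
- template_grip (a point): Middle of the wooden grip rib on the red drilling template. The plate is 80 (x) by 120 (y) by 10 mm thick with two through holes of 10 mm diameter on its y axis, at y = -42 and +42; half a turn makes no difference. The rib on its middle is 60 long (x), 16 thick (y), 44 tall: this point is 32 mm above the plate's underside, 22 below the rib's top. 0.17 to 0.35 kg, loose, flat on the cork stand.
- stand: Fixed cork-faced board on the bench, 170 (x) by 200 (y) by 12 mm thick; origin at the centre of its underside. The template starts on it.
- glue: Yellow glue bottle, 56 mm diameter, 140 tall, standing on the bench beyond the stand; origin at the centre of its foot. Leave alone.
- screwdriver: Screwdriver, 180 long, lying on the bench on the robot's side of the stand, its own x along its length. Leave alone.
- offcut: Dark wooden offcut, 60 by 110 by 35 mm tall, lying on top of the cabinet; origin at the centre of its underside. Leave alone.
There are look-alikes about, which are no part of the job. What is meant by the part that bears template_grip is not turquoise, and is the smaller of those in its own colour.

How it is judged:
On the way, in this order (a step that is already met when the one before it is completed fails the run):
1. the drawer is pulled out to its stop, within 4 mm (x of seat in the frame of cabinet below 0.004 m), for 0.2 s.
2. the template lies flat on the pin board with the pins through its holes, the drawer still fully out (x of seat in the frame of cabinet below 0.004 m and z of template_grip in the frame of seat between 0.029 and 0.0345 m and horizontal distance between template_grip and seat below 0.016 m and angle between template_grip's own z axis and vertical below 0.04 rad), for 0.2 s.
At the end, for the whole second after the job is handed in: The drawer is fully out (within 4 mm of its stop) and the template lies flat on the pin board over both pins: underside within 2.5 mm of the board, within 16 mm sideways of the drawer's seat point, tilted less than 0.04 rad (all of step 2); the robot touches nothing.
It fails at once if the glue bottle is moved by more than 20 mm (distance of glue from where it was at the start of the episode above 0.02 m).
It fails at once if the screwdriver is moved by more than 20 mm (distance of screwdriver from where it was at the start of the episode above 0.02 m).
It fails at once if the wooden offcut is moved by more than 20 mm (distance of offcut from where it was at the start of the episode above 0.02 m).
It also fails if it takes over 72 s, if anything falls off the work surface, if the arm or the gripper's body presses on something with over 40 N, if the wrist force passes 120 N, or if a joint passes its speed limit or range.

## Working session

There is one attempt and no reset: what is moved stays moved. The work goes in short steps, Python scripts to look and compute and a shell command to move; the robot and the scene stay as the last step left them, time stands still between calls to the robot, and variables do not carry over. Pictures are saved under pics/ and viewed, at most 10 in all, crops included, and the job is handed in when it is done.

```bash
ls; mkdir -p pics; cat > h.py <<'E'
import numpy as np, cv2
from scipy.spatial.transform import Rotation as R
from cell import bot
def rot(q): return R.from_quat([q[1],q[2],q[3],q[0]])
def ray(f,p):
    K=np.array(f["K"]); d=np.linalg.inv(K)@np.array([p[0],p[1],1.])
    return np.array(f["xyz"]), rot(f["attitude"]).apply(d)
def at_z(f,p,z):
    o,d=ray(f,p); return o+d*(z-o[2])/d[2]
def proj(f,X):
    c=rot(f["attitude"]).inv().apply(np.array(X)-np.array(f["xyz"])); u=np.array(f["K"])@c.T if c.ndim==1 else (np.array(f["K"])@c.T)
    return (u[:2]/u[2]).T
def tri(fp):
    A=np.zeros((3,3));b=np.zeros(3)
    for f,p in fp:
        o,d=ray(f,p); d/=np.linalg.norm(d); M=np.eye(3)-np.outer(d,d); A+=M;b+=M@o
    return np.linalg.solve(A,b)
def save(n,im): cv2.imwrite("pics/"+n,cv2.cvtColor(np.ascontiguousarray(im),cv2.COLOR_RGB2BGR))
E
python3 - <<'E'
from h import *
np.set_printoptions(precision=4,suppress=True)
F={}
for c in("top","side"):
    F[c]=bot.grab_frame(c); save(c+"0.png",F[c]["image"])
    print(c,F[c]["xyz"],F[c]["attitude"],np.array(F[c]["K"]).tolist())
    for n in("handle","front","seat","template_grip","cabinet","stand","glue","screwdriver","offcut"):
        print(n,[(np.round(r["point"],1).tolist(),round(r["confidence"],2)) for r in bot.pinpoint(c,n)][:5])
print(bot.sense())
E
```

```text
pics
top [ 0.4765 -0.0816  1.2462] [-0.0196  0.7078 -0.7058  0.0203] [[398.03848216080246, 0.0, 285.00824545028235], [0.0, 398.03848216080246, 211.70163681806756], [0.0, 0.0, 1.0]]
handle [([184.5, 203.2], 0.85)]
front [([184.2, 186.9], 0.75), ([184.1, 158.3], 0.36)]
seat [([183.3, 161.8], 0.76)]
template_grip [([341.7, 293.4], 0.93), ([317.2, 203.6], 0.88), ([408.3, 220.7], 0.78), ([191.7, 198.2], 0.34)]
cabinet [([191.6, 201.4], 0.65)]
stand [([317.6, 200.7], 0.61)]
glue []
screwdriver [([319.2, 244.6], 0.76)]
offcut [([168.9, 144.2], 0.69)]
side [0.4531 0.7526 0.7422] [ 0.0204 -0.0595  0.8893 -0.453 ] [[456.98819775547474, 0.0, 282.3261913550907], [0.0, 456.98819775547474, 209.93019475037158], [0.0, 0.0, 1.0]]
handle [([252.5, 323.5], 0.93)]
front [([219.7, 317.2], 0.57)]
seat []
template_grip [([305.8, 161.5], 0.9), ([282.2, 216.0], 0.83), ([378.4, 211.0], 0.68)]
cabinet [([245.9, 350.4], 0.95)]
stand [([277.4, 229.2], 0.73)]
glue [([218.4, 233.4], 0.76)]
screwdriver [([325.8, 232.2], 0.78)]
offcut [([159.6, 319.5], 0.64)]
{'t': 1.0, 'joint_pos': array([ 0.9817,  0.2907, -0.1534,  1.1267, -0.    ,  1.4315]), 'joint_velocities': array([-0.0002,  0.0006, -0.0005, -0.0008,  0.0011, -0.002 ]), 'joint_efforts': array([ -0.0009, -53.7024,  33.1648,   0.0015,  -0.0003,  -0.    ]), 'ee_pos': array([0.2283, 0.4728, 0.2313]), 'ee_rot': array([0.    , 0.223 , 0.9748, 0.    ]), 'wrist_force': array([-0.905 , -0.1157,  0.448 ]), 'ft_torque': array([-0.0306, -0.0017,  0.0085]), 'grip_force': 0.0, 'opening': 0.9994281683221056}
```

View pics/top0.png

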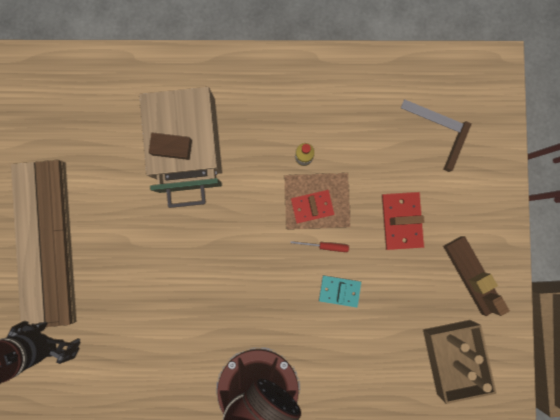

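View pics/side0.png

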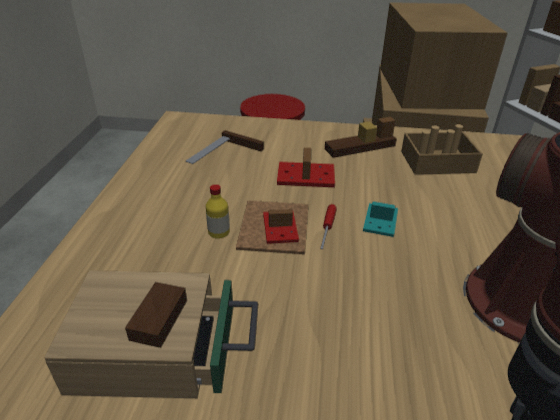

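The top view shows three look-alikes: turquoise (341,291), big red (404,221) and small red on the cork stand (313,206). The small red one fits, since it is not turquoise, is the smaller of the reds and lies on the stand. The handle is at (186,200) and the green front at (185,184). I'll confirm with a crop and measure.

```bash
cat > meas.py <<'E'
from h import *
np.set_printoptions(precision=4,suppress=True)
def rect(f,mask,z):
    p=np.argwhere(mask)[:,::-1]
    h=cv2.convexHull(p.astype(np.int32))[:,0]
    X=np.array([at_z(f,q,z)[:2] for q in h]).astype(np.float32)
    (c,s,a)=cv2.minAreaRect(X*1000); return np.round(c,1),np.round(s,1),round(a,2)
def hsv(f,lo,hi,box):
    m=cv2.inRange(cv2.cvtColor(f["image"],cv2.COLOR_RGB2HSV),lo,hi); o=np.zeros_like(m); l,t,w,h=box
    o[t:t+h,l:l+w]=m[t:t+h,l:l+w]
    n,L,S,_=cv2.connectedComponentsWithStats(o); return L==(1+np.argmax(S[1:,4]))
E
python3 - <<'E'
from meas import *
T=bot.grab_frame("top");S=bot.grab_frame("side")
big=cv2.resize(T["image"][160:270,260:450],None,fx=4,fy=4,interpolation=cv2.INTER_CUBIC); save("crop1.png",big)
# red: two halves divided by rib -> use union in box
hs=cv2.cvtColor(T["image"],cv2.COLOR_RGB2HSV)
m=(cv2.inRange(hs,(0,190,110),(6,255,255))|cv2.inRange(hs,(174,190,110),(180,255,255)))>0
b=np.zeros_like(m); b[182:228,286:346]=1; print("template",m[b].sum(),rect(T,m&b,0.022))
g=hsv(T,(55,60,20),(95,255,255),(135,165,100,40)); print("front",g.sum(),rect(T,g,0.094))
print("handle tri",tri([(T,(184.5,203.2)),(S,(252.5,323.5))]), "top at z", at_z(T,(184.5,203.2),0.078), "side", at_z(S,(252.5,323.5),0.078))
print("grip tri",tri([(T,(317.2,203.6)),(S,(282.2,216.0))]),at_z(T,(317.2,203.6),0.044),at_z(S,(282.2,216),.044))
print("front",at_z(T,(184.2,186.9),0.094),at_z(S,(219.7,317.2),.094))
for z in (.078,.084): print("handle bar", [at_z(T,p,z)[:2] for p in((168,206),(205,203))])
for c in("top","side"):
  for r in bot.regions_of(c,"template_grip"): print(c,r["extent"],r["pixels"].sum(),r["confidence"])
  for r in bot.regions_of(c,"handle")[:2]: print("drawer",c,r["extent"],r["pixels"].sum(),r["confidence"])
E
```

```text
Traceback (most recent call last):
  File "meas.py", line 5, in rect
    h=cv2.convexHull(p.astype(np.int32))[:,0]
      ~~~~~~~~~~~~~~~~~~~~~~~~~~~~~~~~~~^^^^^
TypeError: 'NoneType' object is not subscriptable
```

View pics/crop1.png

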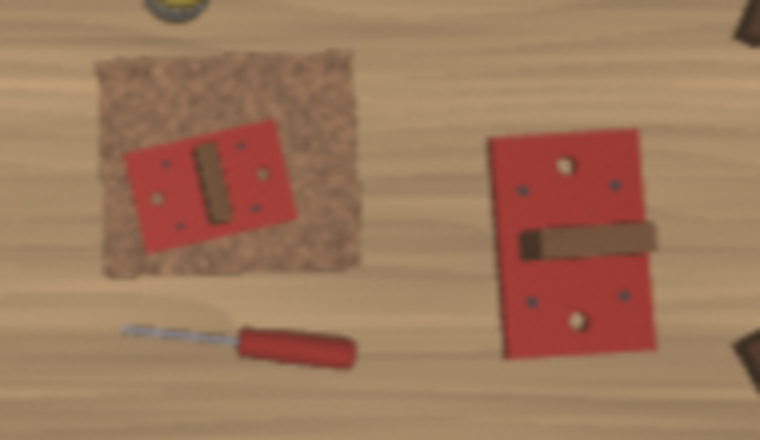

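The crop confirms it: the smaller red plate sits on the cork, with holes at crop (157,199) and (263,174) and its rib across the middle. The large red one is off the stand, so it is not the one meant. The red threshold was too strict, so I'll loosen it.

```bash
python3 - <<'E'
from meas import *
T=bot.grab_frame("top");S=bot.grab_frame("side")
hs=cv2.cvtColor(T["image"],cv2.COLOR_RGB2HSV)
m=(cv2.inRange(hs,(0,150,90),(6,255,255))|cv2.inRange(hs,(172,150,90),(180,255,255)))>0
b=np.zeros_like(m); b[182:228,286:346]=1; print("template",m[b].sum(),rect(T,m&b,0.022))
A=[at_z(T,(260+x/4-.4,160+y/4-.4),0.022)[:2] for x,y in((157,199),(263,174))]; print("holes",A,np.mean(A,0),np.linalg.norm(A[0]-A[1]),np.degrees(np.arctan2(*(A[0]-A[1])[::-1])))
g=hsv(T,(40,60,20),(95,255,255),(135,165,100,40)); print("front",g.sum(),rect(T,g,0.094))
print("handle tri",tri([(T,(184.5,203.2)),(S,(252.5,323.5))]), "top at z", at_z(T,(184.5,203.2),0.078), "side", at_z(S,(252.5,323.5),0.078))
print("grip tri",tri([(T,(317.2,203.6)),(S,(282.2,216.0))]),at_z(T,(317.2,203.6),0.044),at_z(S,(282.2,216),.044))
print("front",at_z(T,(184.2,186.9),0.094),at_z(S,(219.7,317.2),.094))
print("seat",at_z(T,(183.3,161.8),0.032))
print("handle bar", [at_z(T,p,.078)[:2] for p in((168,206),(205,203))])
box=np.array([at_z(T,p,0.108)[:2] for p in((140,95),(209,88),(217,172),(149,177))]);print("cabinet top",box)
save("crop2.png",cv2.resize(T["image"][75:220,125:240],None,fx=4,fy=4,interpolation=cv2.INTER_CUBIC))
E
```

```text
template 808 (array([ 563.2, -166.1]), array([ 77.8, 118.1]), 13.4)
holes [array([ 0.5529, -0.1253]), array([ 0.5725, -0.207 ])] [ 0.5627 -0.1662] 0.08403435494421545 103.45285311010844
front 6 (array([620. , 201.3]), array([8.3, 4.1]), 45.74)
handle tri [0.565  0.2115 0.0842] top at z [0.5666 0.2132 0.078 ] side [0.5649 0.2063 0.078 ]
grip tri [ 0.5637 -0.1808  0.0389] [ 0.5691 -0.1801  0.044 ] [ 0.557  -0.1738  0.044 ]
front [0.6129 0.2108 0.094 ] [0.6237 0.2135 0.094 ]
seat [0.6978 0.2306 0.032 ]
handle bar [array([0.5582, 0.2615]), array([0.5673, 0.1529])]
cabinet top [[0.8797 0.3405]
 [0.9012 0.1399]
 [0.6546 0.1136]
 [0.6396 0.309 ]]
```

View pics/crop2.png

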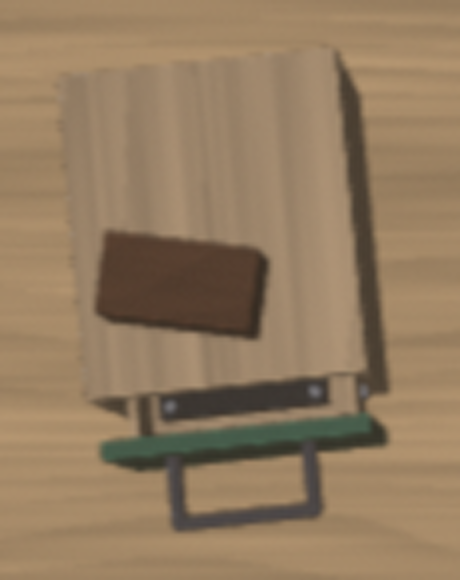

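```bash
python3 - <<'E'
from meas import *
T=bot.grab_frame("top")
def W(p,z): return at_z(T,(125+(p[0]+.5)/4-.5,75+(p[1]+.5)/4-.5),z)[:2]
a=lambda u,v: np.degrees(np.arctan2(*(W(*u)-W(*v))[::-1]))-90
C=[((62,75),.108),((332,48),.108),((365,372),.108),((88,403),.108)]
P=np.array([W(*c) for c in C]); print(P, a(C[0],C[1]),a(C[3],C[2]),a(C[0],C[3])+90,a(C[1],C[2])+90,"widths",np.linalg.norm(P[0]-P[1]),np.linalg.norm(P[1]-P[2]))
h=[((178,523),.078),((318,510),.078)]; print("handle",a(*h),(W(*h[0])+W(*h[1]))/2,np.linalg.norm(W(*h[0])-W(*h[1])))
f=[((103,446),.094),((372,419),.094)]; print("front",a(*f),W(*f[0]),W(*f[1]),(W(*f[0])+W(*f[1]))/2)
E
```

```text
[[0.8846 0.3402]
 [0.9052 0.144 ]
 [0.6673 0.117 ]
 [0.6442 0.3159]] 6.0132094815833455 6.614381945852628 5.773184444055005 6.483902735496812 widths 0.19731267326232246 0.23944148731308848
handle 5.492773571615146 [0.565  0.2069] 0.10326046092821528
front 5.942352096037254 [0.6149 0.3092] [0.6352 0.1139] [0.625  0.2115]
```

```bash
cat > go.py <<'E'
import sys
from h import *
# usage: go.py x y z yaw_of_tool_y(deg): prints total shift / turn in row units from the measured pose
x,y,z,w=map(float,sys.argv[1:5]); s=bot.sense(); r=rot(s["ee_rot"])
d=r.inv().apply(np.array([x,y,z])-s["ee_pos"])/0.25
yd=np.array([np.cos(np.radians(w)),np.sin(np.radians(w)),0]); zd=np.array([0,0,-1.]); t=R.from_matrix(np.c_[np.cross(yd,zd),yd,zd])
v=(r.inv()*t).as_rotvec()/(np.pi/4)
yc=r.as_matrix()[:,1]
print("xyz",np.round(d,3),"turn",np.round(v,3),"| now",np.round(s["ee_pos"],4),"yaw",round(np.degrees(np.arctan2(yc[1],yc[0])),2),"q6",round(s["joint_pos"][5],2),"F",np.round(s["wrist_force"],1),"open",round(s["opening"],3),"t",round(s["t"],2))
E
python3 go.py 0.565 0.207 0.16 6
```

```text
xyz [-1.675 -0.372  0.285] turn [-0.     0.     1.294] | now [0.2283 0.4728 0.2313] yaw 64.23 q6 1.43 F [ 0.3 -0.3  1. ] open 0.997 t 1.25
```

```bash
python3 -m inch '[{"xyz":[-0.1,-0.02,0],"turn":[0,0,0.08]},{"xyz":[-0.2,-0.05,0],"turn":[0,0,0.16]},{"xyz":[-0.32,-0.08,0],"turn":[0,0,0.24]},{"xyz":[-0.45,-0.1,0],"turn":[0,0,0.34]},{"xyz":[-0.58,-0.13,0],"turn":[0,0,0.45]},{"xyz":[-0.7,-0.16,0],"turn":[0,0,0.54]},{"xyz":[-0.8,-0.18,0],"turn":[0,0,0.62]},{"xyz":[-0.88,-0.19,0],"turn":[0,0,0.65]},{"xyz":[-0.9,-0.19,0],"turn":[0,0,0.65]},{"xyz":[-0.9,-0.19,0],"turn":[0,0,0.65]}]' 0.1 40; python3 go.py 0.565 0.207 0.16 6
```

```text
t: 2.25
ee_pos: [0.4105, 0.332, 0.2312]
ee_rot: [-0.0, 0.462, 0.887, -0.0]
wrist_force: [0.2, -0.0, -0.8]
opening: 0.452
grip_force: 0.0
xyz [-0.764  0.22   0.285] turn [-0.    -0.     0.643] | now [0.4105 0.332  0.2312] yaw 34.95 q6 1.5 F [ 0.2 -0.  -0.8] open 0.452 t 2.25
```

```bash
python3 -m inch '[{"xyz":[-0.1,0.03,0.03],"turn":[0,0,0.08]},{"xyz":[-0.2,0.06,0.07],"turn":[0,0,0.16]},{"xyz":[-0.32,0.09,0.11],"turn":[0,0,0.26]},{"xyz":[-0.44,0.13,0.15],"turn":[0,0,0.37]},{"xyz":[-0.56,0.16,0.2],"turn":[0,0,0.48]},{"xyz":[-0.66,0.19,0.24],"turn":[0,0,0.57]},{"xyz":[-0.73,0.21,0.27],"turn":[0,0,0.62]},{"xyz":[-0.764,0.22,0.285],"turn":[0,0,0.643]},{"xyz":[-0.764,0.22,0.285],"turn":[0,0,0.643]},{"xyz":[-0.764,0.22,0.285],"turn":[0,0,0.643]}]'; python3 go.py 0.565 0.207 0.06 6
python3 - <<'E'
from h import *
S=bot.grab_frame("side"); save("side1.png",cv2.resize(S["image"][200:400,100:360],None,fx=3,fy=3))
E
```

```text
t: 3.25
ee_pos: [0.5641, 0.208, 0.1604]
ee_rot: [-0.0, 0.668, 0.744, 0.0]
wrist_force: [-0.9, -0.2, 0.4]
opening: 0.453
grip_force: 0.0
xyz [-0.005  0.003  0.402] turn [-0.    -0.     0.003] | now [0.5641 0.208  0.1604] yaw 6.15 q6 1.7 F [-0.9 -0.2  0.4] open 0.453 t 3.25
```

View pics/side1.png

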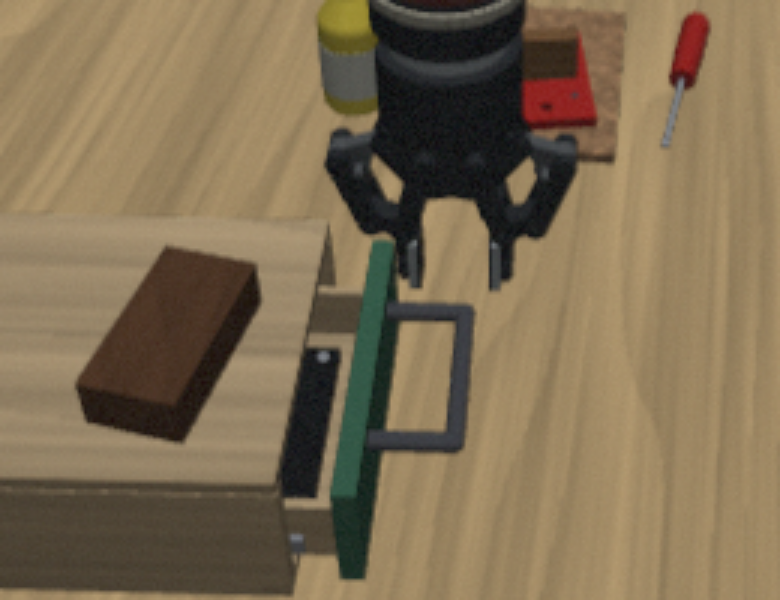

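The open fingers straddle the bar line (fingers at crop (413,270) and (497,270), bar at (462,380)), and the inside finger clears the green front. Descending.

```bash
python3 -m inch '[{"xyz":[0,0,0.04],"turn":[0,0,0]},{"xyz":[-0.005,0.003,0.09],"turn":[0,0,0]},{"xyz":[-0.005,0.003,0.14],"turn":[0,0,0]},{"xyz":[-0.005,0.003,0.19],"turn":[0,0,0]},{"xyz":[-0.005,0.003,0.24],"turn":[0,0,0]},{"xyz":[-0.005,0.003,0.29],"turn":[0,0,0]},{"xyz":[-0.005,0.003,0.33],"turn":[0,0,0]},{"xyz":[-0.005,0.003,0.36],"turn":[0,0,0]},{"xyz":[-0.005,0.003,0.385],"turn":[0,0,0]},{"xyz":[-0.005,0.003,0.385],"turn":[0,0,0]}]'; python3 -m inch '[{"xyz":[0,0,0],"turn":[0,0,0]},{"xyz":[0,0,0],"turn":[0,0,0]},{"xyz":[0,0,0],"turn":[0,0,0]},{"xyz":[0,0,0],"turn":[0,0,0]},{"xyz":[0,0,0],"turn":[0,0,0]},{"xyz":[0,0,0],"turn":[0,0,0]},{"xyz":[0,0,0],"turn":[0,0,0]},{"xyz":[0,0,0],"turn":[0,0,0]},{"xyz":[0,0,0],"turn":[0,0,0]},{"xyz":[0,0,0],"turn":[0,0,0]}]' 1 40; python3 go.py 0.442 0.194 0.064 6
```

```text
t: 4.3
ee_pos: [0.5652, 0.2059, 0.063]
ee_rot: [-0.0, 0.669, 0.743, -0.0]
wrist_force: [-0.5, -0.1, 1.1]
opening: 0.45
grip_force: 0.0
t: 5.3
ee_pos: [0.5657, 0.2061, 0.0643]
ee_rot: [0.0, 0.669, 0.743, 0.0]
wrist_force: [-2.6, -0.2, 6.0]
opening: 0.121
grip_force: 39.4
xyz [ 0.004 -0.497  0.001] turn [ 0.001 -0.     0.001] | now [0.5657 0.2061 0.0643] yaw 6.04 q6 1.69 F [-2.6 -0.2  6. ] open 0.121 t 5.3
```

```bash
python3 -m inch '[{"xyz":[0,-0.02,0],"turn":[0,0,0]},{"xyz":[0,-0.06,0],"turn":[0,0,0]},{"xyz":[0,-0.1,0],"turn":[0,0,0]},{"xyz":[0,-0.15,0],"turn":[0,0,0]},{"xyz":[0,-0.2,0],"turn":[0,0,0]},{"xyz":[0,-0.25,0],"turn":[0,0,0]},{"xyz":[0,-0.3,0],"turn":[0,0,0]},{"xyz":[0,-0.35,0],"turn":[0,0,0]},{"xyz":[0,-0.38,0],"turn":[0,0,0]},{"xyz":[0,-0.4,0],"turn":[0,0,0]}]'; python3 -m inch '[{"xyz":[0,-0.02,0],"turn":[0,0,0]},{"xyz":[0,-0.03,0],"turn":[0,0,0]},{"xyz":[0,-0.04,0],"turn":[0,0,0]},{"xyz":[0,-0.05,0],"turn":[0,0,0]},{"xyz":[0,-0.06,0],"turn":[0,0,0]},{"xyz":[0,-0.065,0],"turn":[0,0,0]},{"xyz":[0,-0.07,0],"turn":[0,0,0]},{"xyz":[0,-0.075,0],"turn":[0,0,0]},{"xyz":[0,-0.08,0],"turn":[0,0,0]},{"xyz":[0,-0.08,0],"turn":[0,0,0]}]'; python3 go.py 0.442 0.194 0.064 6
```

```text
t: 6.3
ee_pos: [0.4678, 0.1955, 0.0644]
ee_rot: [0.002, 0.669, 0.743, 0.002]
wrist_force: [11.4, 0.2, -5.0]
opening: 0.123
grip_force: 39.1
t: 7.3
ee_pos: [0.4483, 0.1934, 0.0643]
ee_rot: [0.002, 0.669, 0.743, 0.001]
wrist_force: [8.2, -0.7, -3.6]
opening: 0.121
grip_force: 39.2
xyz [ 0.005 -0.025  0.001] turn [0.006 0.001 0.   ] | now [0.4483 0.1934 0.0643] yaw 6.02 q6 1.72 F [ 8.2 -0.7 -3.6] open 0.121 t 7.3
```

```bash
for i in 1 2; do :; done; python3 -m inch '[{"xyz":[0,-0.004,0],"turn":[0,0,0]},{"xyz":[0,-0.008,0],"turn":[0,0,0]},{"xyz":[0,-0.012,0],"turn":[0,0,0]},{"xyz":[0,-0.016,0],"turn":[0,0,0]},{"xyz":[0,-0.02,0],"turn":[0,0,0]},{"xyz":[0,-0.024,0],"turn":[0,0,0]},{"xyz":[0,-0.028,0],"turn":[0,0,0]},{"xyz":[0,-0.032,0],"turn":[0,0,0]},{"xyz":[0,-0.036,0],"turn":[0,0,0]},{"xyz":[0,-0.04,0],"turn":[0,0,0]}]'; python3 go.py 0.442 0.194 0.064 6
```

```text
t: 8.3
ee_pos: [0.4424, 0.1928, 0.0647]
ee_rot: [0.004, 0.669, 0.743, 0.004]
wrist_force: [26.8, 1.1, -21.6]
opening: 0.123
grip_force: 38.8
xyz [ 0.005 -0.001  0.003] turn [ 0.014  0.001 -0.   ] | now [0.4424 0.1928 0.0647] yaw 5.99 q6 1.73 F [ 26.8   1.1 -21.6] open 0.123 t 8.3
```

```bash
python3 -m inch '[{"xyz":[0,-0.002,0],"turn":[0,0,0]},{"xyz":[0,-0.004,0],"turn":[0,0,0]},{"xyz":[0,-0.006,0],"turn":[0,0,0]},{"xyz":[0,-0.008,0],"turn":[0,0,0]},{"xyz":[0,-0.01,0],"turn":[0,0,0]},{"xyz":[0,-0.012,0],"turn":[0,0,0]},{"xyz":[0,-0.012,0],"turn":[0,0,0]},{"xyz":[0,-0.012,0],"turn":[0,0,0]},{"xyz":[0,-0.012,0],"turn":[0,0,0]},{"xyz":[0,-0.012,0],"turn":[0,0,0]}]'; python3 go.py 0.442 0.194 0.064 6
```

```text
t: 9.3
ee_pos: [0.4424, 0.1928, 0.0649]
ee_rot: [0.006, 0.669, 0.743, 0.006]
wrist_force: [34.9, 1.5, -30.2]
opening: 0.123
grip_force: 38.7
xyz [ 0.005 -0.001  0.003] turn [ 0.021  0.001 -0.001] | now [0.4424 0.1928 0.0649] yaw 5.96 q6 1.73 F [ 34.9   1.5 -30.2] open 0.123 t 9.3
```

```bash
python3 -m inch '[{"xyz":[0,0.005,0],"turn":[0,0,0]},{"xyz":[0,0.01,0],"turn":[0,0,0]},{"xyz":[0,0.015,0],"turn":[0,0,0]},{"xyz":[0,0.018,0],"turn":[0,0,0]},{"xyz":[0,0.018,0],"turn":[0,0,0]},{"xyz":[0,0.018,0],"turn":[0,0,0]},{"xyz":[0,0.018,0],"turn":[0,0,0]},{"xyz":[0,0.018,0],"turn":[0,0,0]},{"xyz":[0,0.018,0],"turn":[0,0,0]},{"xyz":[0,0.018,0],"turn":[0,0,0]}]'; python3 -m inch '[{"xyz":[0,0,0],"turn":[0,0,0]},{"xyz":[0,0,0],"turn":[0,0,0]},{"xyz":[0,0,0],"turn":[0,0,0]},{"xyz":[0,0,0],"turn":[0,0,0]},{"xyz":[0,0,0],"turn":[0,0,0]},{"xyz":[0,0,0],"turn":[0,0,0]},{"xyz":[0,0,0],"turn":[0,0,0]},{"xyz":[0,0,0],"turn":[0,0,0]},{"xyz":[0,0,0],"turn":[0,0,0]},{"xyz":[0,0,0],"turn":[0,0,0]}]' 0.1;  python3 go.py 0.442 0.194 0.23 6
```

```text
t: 10.3
ee_pos: [0.4424, 0.1928, 0.0645]
ee_rot: [0.003, 0.669, 0.743, 0.003]
wrist_force: [17.8, -0.5, -12.9]
opening: 0.121
grip_force: 40.3
t: 11.3
ee_pos: [0.4379, 0.1925, 0.0638]
ee_rot: [-0.0, 0.669, 0.743, 0.0]
wrist_force: [0.5, 0.4, -0.0]
opening: 0.447
grip_force: 0.0
xyz [ 0.004  0.017 -0.665] turn [-0.    -0.     0.001] | now [0.4379 0.1925 0.0638] yaw 6.04 q6 1.73 F [ 0.5  0.4 -0. ] open 0.447 t 11.3
```

```bash
python3 -m inch '[{"xyz":[0,0,-0.05],"turn":[0,0,0]},{"xyz":[0,0,-0.12],"turn":[0,0,0]},{"xyz":[0,0,-0.2],"turn":[0,0,0]},{"xyz":[0,0,-0.3],"turn":[0,0,0]},{"xyz":[0,0,-0.4],"turn":[0,0,0]},{"xyz":[0,0,-0.5],"turn":[0,0,0]},{"xyz":[0,0,-0.58],"turn":[0,0,0]},{"xyz":[0,0,-0.64],"turn":[0,0,0]},{"xyz":[0,0,-0.665],"turn":[0,0,0]},{"xyz":[0,0,-0.665],"turn":[0,0,0]}]' -1;  python3 go.py 0.5628 -0.166 0.23 103.4
```

```text
t: 12.3
ee_pos: [0.4382, 0.1926, 0.2305]
ee_rot: [0.0, 0.669, 0.743, 0.0]
wrist_force: [-0.2, 0.2, -0.4]
opening: 0.999
grip_force: 0.0
xyz [-1.479  0.344  0.002] turn [ 1.000e-03  1.000e-03 -2.163e+00] | now [0.4382 0.1926 0.2305] yaw 6.04 q6 1.73 F [-0.2  0.2 -0.4] open 0.999 t 12.3
```

```bash
python3 -m inch '[{"xyz":[-0.05,0.01,0],"turn":[0,0,-0.06]},{"xyz":[-0.12,0.03,0],"turn":[0,0,-0.15]},{"xyz":[-0.22,0.05,0],"turn":[0,0,-0.28]},{"xyz":[-0.33,0.08,0],"turn":[0,0,-0.42]},{"xyz":[-0.45,0.11,0],"turn":[0,0,-0.57]},{"xyz":[-0.56,0.13,0],"turn":[0,0,-0.7]},{"xyz":[-0.65,0.15,0],"turn":[0,0,-0.82]},{"xyz":[-0.72,0.17,0],"turn":[0,0,-0.92]},{"xyz":[-0.75,0.17,0],"turn":[0,0,-0.97]},{"xyz":[-0.75,0.17,0],"turn":[0,0,-0.97]}]';  python3 go.py 0.5628 -0.166 0.23 103.4
python3 - <<'E'
from meas import *
S=bot.grab_frame("side");T=bot.grab_frame("top")
print("glue",[ (at_z(S,r["point"],0.0)[:2],r["confidence"]) for r in bot.pinpoint("side","glue")],"from top",at_z(T,(305,153),.13)[:2])
print("handle",[at_z(T,r["point"],.078) for r in bot.pinpoint("top","handle")[:1]],"seat",[at_z(T,r["point"],.032) for r in bot.pinpoint("top","seat")[:1]])
save("crop3.png",cv2.resize(T["image"][140:270,125:245],None,fx=4.5,fy=4.5,interpolation=cv2.INTER_CUBIC))
E
```

```text
t: 13.3
ee_pos: [0.4995, 0.0097, 0.2288]
ee_rot: [-0.001, 0.345, 0.939, -0.0]
wrist_force: [0.6, -0.1, -0.5]
opening: 1.004
grip_force: 0.0
xyz [-0.648 -0.371 -0.005] turn [-0.    -0.002 -1.195] | now [0.4995 0.0097 0.2288] yaw 49.63 q6 0.58 F [ 0.6 -0.1 -0.5] open 1.004 t 13.3
glue [(array([ 0.714 , -0.1287]), 0.89)] from top [ 0.7061 -0.1387]
handle [array([0.5719, 0.2   , 0.078 ])] seat [array([0.58 , 0.213, 0.032])]
```

View pics/crop3.png

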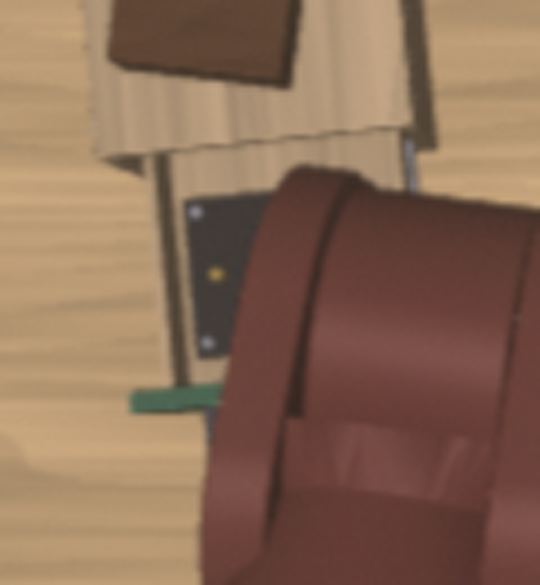

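The drawer is open, one brass pin is visible at crop (216,273), and the arm hides the other. On to the template.

```bash
python3 -m inch '[{"xyz":[-0.03,-0.02,0],"turn":[0,0,-0.06]},{"xyz":[-0.08,-0.05,0],"turn":[0,0,-0.15]},{"xyz":[-0.16,-0.09,0],"turn":[0,0,-0.27]},{"xyz":[-0.25,-0.15,0],"turn":[0,0,-0.41]},{"xyz":[-0.35,-0.2,0],"turn":[0,0,-0.55]},{"xyz":[-0.45,-0.26,0],"turn":[0,0,-0.68]},{"xyz":[-0.54,-0.31,0],"turn":[0,0,-0.8]},{"xyz":[-0.61,-0.35,0],"turn":[0,0,-0.91]},{"xyz":[-0.648,-0.371,0],"turn":[0,0,-0.98]},{"xyz":[-0.648,-0.371,0],"turn":[0,0,-1]}]';  python3 go.py 0.5628 -0.166 0.13 103.4
python3 - <<'E'
from meas import *
T=bot.grab_frame("top")
im=T["image"][130:270,125:245]; save("crop4.png",cv2.resize(im,None,fx=4.2,fy=4.2,interpolation=cv2.INTER_CUBIC))
hs=cv2.cvtColor(T["image"],cv2.COLOR_RGB2HSV); m=cv2.inRange(hs,(12,80,90),(30,255,255))
print("seat",[at_z(T,r["point"],.032) for r in bot.pinpoint("top","seat")[:1]],"handle",[at_z(T,r["point"],.078) for r in bot.pinpoint("top","handle")[:1]])
X0=np.array([.5814,.2089]); ax=np.array([np.cos(np.radians(6)),np.sin(np.radians(6))]); ay=np.array([-ax[1],ax[0]])
# brightness/yellowness blobs on board within +-60mm of seat
yel=T["image"].astype(int)[...,0]-T["image"].astype(int)[...,2]
for s in(1,-1):
    c=proj(T,np.r_[X0+ay*s*.042,.048]); r,cx=int(c[1]),int(c[0]); w=yel[r-7:r+8,cx-7:cx+8].clip(0); w=np.where(w>0.45*w.max(),w,0)
    g=np.mgrid[-7:8,-7:8]; p=(cx+(w*g[1]).sum()/w.sum(), r+(w*g[0]).sum()/w.sum()); print(s,c,p,w.max(),(w>0).sum(),at_z(T,p,.048)[:2])
E
```

```text
t: 14.55
ee_pos: [0.5638, -0.1657, 0.2297]
ee_rot: [-0.0, -0.041, 0.999, -0.0]
wrist_force: [0.3, 0.3, -0.2]
opening: 0.998
grip_force: 0.0
xyz [ 0.004 -0.001  0.399] turn [-0.    -0.    -0.193] | now [ 0.5638 -0.1657  0.2297] yaw 94.7 q6 -0.49 F [ 0.3  0.3 -0.2] open 0.998 t 14.55
seat [array([0.5809, 0.2133, 0.032 ])] handle [array([0.4478, 0.2006, 0.078 ])]
1 [174.6297 200.4907] (np.float64(171.48219178082192), np.float64(201.4808219178082)) 69 16 [0.574  0.2601]
-1 [202.3486 197.6726] (np.float64(203.60864745011085), np.float64(195.99223946784923)) 74 19 [0.5909 0.1634]
```

View pics/crop4.png

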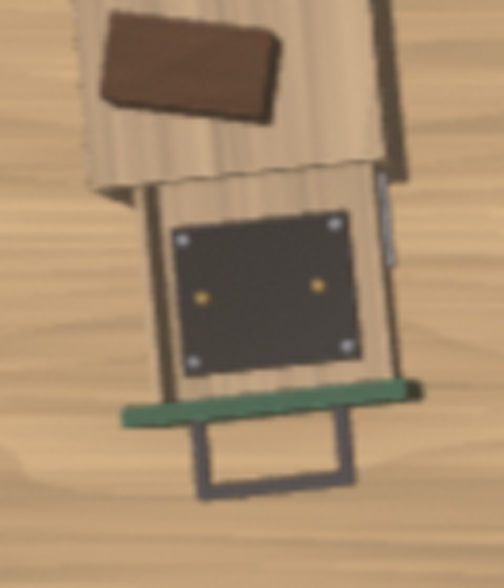

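Both pins show at crop (202,298) and (318,285). I'll refine them with tighter windows and start the descent to the template.

```bash
cat > pins.py <<'E'
from meas import *
T=bot.grab_frame("top"); im=T["image"].astype(float); q=[]
for c in((202,298),(318,285)):
    cx,cy=[int(round((c[0]+.5)/4.2-.5+125)),int(round((c[1]+.5)/4.2-.5+130))]; n=3
    w=(im[cy-n:cy+n+1,cx-n:cx+n+1,0]-im[cy-n:cy+n+1,cx-n:cx+n+1,2]); w=(w-np.median(w)-8).clip(0); g=np.mgrid[-n:n+1,-n:n+1]
    p=(cx+(w*g[1]).sum()/w.sum(),cy+(w*g[0]).sum()/w.sum()); q.append(at_z(T,p,.046)[:2]); print(p,q[-1])
d=q[0]-q[1]; print("mid",(q[0]+q[1])/2,"sep",np.linalg.norm(d),"yaw",np.degrees(np.arctan2(d[1],d[0]))-90)
E
python3 pins.py
python3 -m inch '[{"xyz":[0.004,0,0.04],"turn":[0,0,-0.05]},{"xyz":[0.004,0,0.1],"turn":[0,0,-0.1]},{"xyz":[0.004,0,0.16],"turn":[0,0,-0.15]},{"xyz":[0.004,0,0.22],"turn":[0,0,-0.193]},{"xyz":[0.004,0,0.28],"turn":[0,0,-0.193]},{"xyz":[0.004,0,0.34],"turn":[0,0,-0.193]},{"xyz":[0.004,0,0.4],"turn":[0,0,-0.193]},{"xyz":[0.004,0,0.46],"turn":[0,0,-0.193]},{"xyz":[0.004,0,0.5],"turn":[0,0,-0.193]},{"xyz":[0.004,0,0.5],"turn":[0,0,-0.193]}]';  python3 go.py 0.5628 -0.166 0.029 103.4
```

```text
(np.float64(172.6646884272997), np.float64(200.50148367952522)) [0.5771 0.2572]
(np.float64(200.3252688172043), np.float64(197.502688172043)) [0.5865 0.1737]
mid [0.5818 0.2154] sep 0.0840126080362894 yaw 6.385107594162264
t: 15.75
ee_pos: [0.5615, -0.1641, 0.104]
ee_rot: [-0.001, -0.117, 0.993, 0.001]
wrist_force: [0.9, 0.5, 1.6]
opening: 1.0
grip_force: 0.0
xyz [-0.004 -0.009  0.3  ] turn [ 0.002 -0.002 -0.   ] | now [ 0.5615 -0.1641  0.104 ] yaw 103.38 q6 -0.64 F [0.9 0.5 1.6] open 1.0 t 15.75
```

```bash
python3 -m inch '[{"xyz":[-0.004,-0.006,0.03],"turn":[0,0,0]},{"xyz":[-0.004,-0.006,0.07],"turn":[0,0,0]},{"xyz":[-0.004,-0.006,0.11],"turn":[0,0,0]},{"xyz":[-0.004,-0.006,0.15],"turn":[0,0,0]},{"xyz":[-0.004,-0.006,0.19],"turn":[0,0,0]},{"xyz":[-0.004,-0.006,0.23],"turn":[0,0,0]},{"xyz":[-0.004,-0.006,0.26],"turn":[0,0,0]},{"xyz":[-0.004,-0.006,0.28],"turn":[0,0,0]},{"xyz":[-0.004,-0.006,0.295],"turn":[0,0,0]},{"xyz":[-0.004,-0.006,0.295],"turn":[0,0,0]}]';  python3 go.py 0.5628 -0.166 0.029 103.4
```

```text
t: 16.75
ee_pos: [0.5636, -0.1662, 0.0309]
ee_rot: [-0.0, -0.116, 0.993, 0.0]
wrist_force: [-0.2, 0.9, 0.7]
opening: 0.996
grip_force: 0.0
xyz [0.003 0.002 0.008] turn [ 0.    -0.001 -0.   ] | now [ 0.5636 -0.1662  0.0309] yaw 103.38 q6 -0.64 F [-0.2  0.9  0.7] open 0.996 t 16.75
```

Within 1 mm; closing the gripper, then a short lift.

```bash
python3 -m inch '[{"xyz":[0,0,0],"turn":[0,0,0]},{"xyz":[0,0,0],"turn":[0,0,0]},{"xyz":[0,0,0],"turn":[0,0,0]},{"xyz":[0,0,0],"turn":[0,0,0]},{"xyz":[0,0,0],"turn":[0,0,0]},{"xyz":[0,0,0],"turn":[0,0,0]},{"xyz":[0,0,0],"turn":[0,0,0]},{"xyz":[0,0,0],"turn":[0,0,0]},{"xyz":[0,0,0],"turn":[0,0,0]},{"xyz":[0,0,0],"turn":[0,0,0]}]' 1 40; python3 -m inch '[{"xyz":[0,0,-0.03],"turn":[0,0,0]},{"xyz":[0,0,-0.08],"turn":[0,0,0]},{"xyz":[0,0,-0.15],"turn":[0,0,0]},{"xyz":[0,0,-0.24],"turn":[0,0,0]},{"xyz":[0,0,-0.34],"turn":[0,0,0]},{"xyz":[0,0,-0.44],"turn":[0,0,0]},{"xyz":[0,0,-0.54],"turn":[0,0,0]},{"xyz":[0,0,-0.62],"turn":[0,0,0]},{"xyz":[0,0,-0.66],"turn":[0,0,0]},{"xyz":[0,0,-0.68],"turn":[0,0,0]}]'; python3 go.py 0.5818 0.2154 0.2 96.2
```

```text
t: 17.75
ee_pos: [0.5639, -0.1663, 0.0316]
ee_rot: [0.0, -0.117, 0.993, -0.0]
wrist_force: [-0.8, 1.1, 5.0]
opening: 0.183
grip_force: 40.5
t: 18.75
ee_pos: [0.564, -0.1665, 0.2024]
ee_rot: [0.001, -0.116, 0.993, -0.0]
wrist_force: [0.3, -0.2, -3.6]
opening: 0.181
grip_force: 39.6
xyz [-0.423  1.47   0.009] turn [-0.001  0.001  0.159] | now [ 0.564  -0.1665  0.2024] yaw 103.37 q6 -0.64 F [ 0.3 -0.2 -3.6] open 0.181 t 18.75
```

```bash
python3 -m inch '[{"xyz":[-0.01,0.04,0],"turn":[0,0,0.01]},{"xyz":[-0.03,0.1,0],"turn":[0,0,0.02]},{"xyz":[-0.06,0.2,0],"turn":[0,0,0.03]},{"xyz":[-0.09,0.31,0],"turn":[0,0,0.04]},{"xyz":[-0.12,0.42,0],"turn":[0,0,0.05]},{"xyz":[-0.15,0.53,0],"turn":[0,0,0.06]},{"xyz":[-0.18,0.63,0],"turn":[0,0,0.07]},{"xyz":[-0.2,0.69,0],"turn":[0,0,0.08]},{"xyz":[-0.21,0.73,0],"turn":[0,0,0.08]},{"xyz":[-0.21,0.74,0],"turn":[0,0,0.08]}]'; python3 go.py 0.5827 0.2156 0.13 96.2
```

```text
t: 19.75
ee_pos: [0.5713, 0.0271, 0.2004]
ee_rot: [-0.001, -0.086, 0.996, 0.0]
wrist_force: [-0.6, -0.8, -2.7]
opening: 0.183
grip_force: 39.5
xyz [-0.174  0.735  0.282] turn [ 0.001 -0.002  0.081] | now [0.5713 0.0271 0.2004] yaw 99.86 q6 -0.25 F [-0.6 -0.8 -2.7] open 0.183 t 19.75
```

```bash
python3 -m inch '[{"xyz":[-0.01,0.05,0],"turn":[0,0,0.01]},{"xyz":[-0.03,0.12,0],"turn":[0,0,0.02]},{"xyz":[-0.05,0.22,0],"turn":[0,0,0.03]},{"xyz":[-0.08,0.33,0],"turn":[0,0,0.04]},{"xyz":[-0.1,0.44,0],"turn":[0,0,0.05]},{"xyz":[-0.13,0.55,0],"turn":[0,0,0.06]},{"xyz":[-0.15,0.64,0],"turn":[0,0,0.07]},{"xyz":[-0.165,0.7,0],"turn":[0,0,0.08]},{"xyz":[-0.174,0.735,0],"turn":[0,0,0.081]},{"xyz":[-0.174,0.735,0],"turn":[0,0,0.081]}]'; python3 go.py 0.5827 0.2156 0.13 96.2
python3 - <<'E'
from meas import *
T=bot.grab_frame("top");S=bot.grab_frame("side")
save("pl.png",np.hstack([cv2.resize(T["image"][120:270,100:260],None,fx=2.4,fy=2.4),cv2.resize(S["image"][190:340,200:360],None,fx=2.4,fy=2.4)]))
E
```

```text
t: 20.75
ee_pos: [0.5836, 0.2146, 0.2009]
ee_rot: [-0.0, -0.054, 0.999, -0.0]
wrist_force: [-0.7, -0.0, -2.6]
opening: 0.184
grip_force: 39.5
xyz [0.003 0.005 0.284] turn [-0.    -0.001 -0.   ] | now [0.5836 0.2146 0.2009] yaw 96.18 q6 0.13 F [-0.7 -0.  -2.6] open 0.184 t 20.75
```

View pics/pl.png

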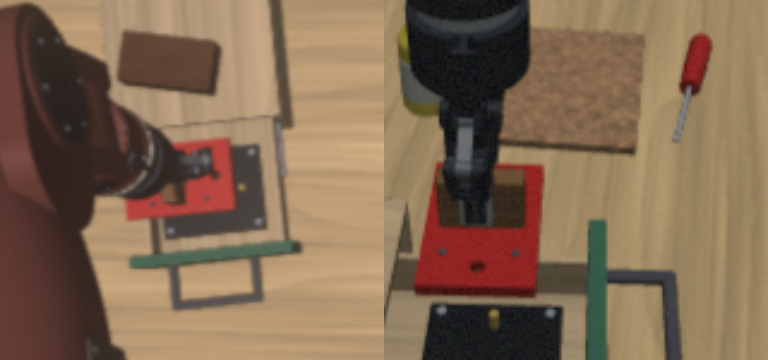

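The template hangs level over the board. The side half shows its hole at (477,266) and the near pin at (494,315). I'll lower it to just above the pins and compare in both cameras.

```bash
python3 -m inch '[{"xyz":[0,0.002,0.03],"turn":[0,0,0]},{"xyz":[0,0.004,0.07],"turn":[0,0,0]},{"xyz":[0,0.004,0.12],"turn":[0,0,0]},{"xyz":[0,0.004,0.17],"turn":[0,0,0]},{"xyz":[0,0.004,0.22],"turn":[0,0,0]},{"xyz":[0,0.004,0.27],"turn":[0,0,0]},{"xyz":[0,0.004,0.32],"turn":[0,0,0]},{"xyz":[0,0.004,0.36],"turn":[0,0,0]},{"xyz":[0,0.004,0.38],"turn":[0,0,0]},{"xyz":[0,0.004,0.38],"turn":[0,0,0]}]'; python3 go.py 0.5827 0.2156 0.13 96.2
cat > tm.py <<'E'
from meas import *
T=bot.grab_frame("top");S=bot.grab_frame("side"); s=bot.sense(); z=s["ee_pos"][2]-.0096; print("plate top z",z)
hs=cv2.cvtColor(T["image"],cv2.COLOR_RGB2HSV)
m=(cv2.inRange(hs,(0,150,90),(6,255,255))|cv2.inRange(hs,(172,150,90),(180,255,255)))>0
b=np.zeros_like(m); b[165:225,145:215]=1; print("template",(m&b).sum(),rect(T,m&b,z))
save("pl2.png",np.hstack([cv2.resize(T["image"][160:235,140:220],None,fx=5,fy=5,interpolation=cv2.INTER_CUBIC),cv2.resize(S["image"][260:335,200:280],None,fx=5,fy=5,interpolation=cv2.INTER_CUBIC)]))
E
python3 tm.py
```

```text
t: 21.85
ee_pos: [0.5831, 0.2152, 0.1055]
ee_rot: [-0.001, -0.054, 0.999, -0.0]
wrist_force: [-1.2, 0.1, -1.9]
opening: 0.187
grip_force: 39.5
xyz [ 0.002  0.002 -0.098] turn [-0.    -0.002 -0.001] | now [0.5831 0.2152 0.1055] yaw 96.14 q6 0.13 F [-1.2  0.1 -1.9] open 0.187 t 21.85
plate top z 0.09703835916762123
template 496 (array([581.4, 214.2]), array([ 79.1, 120.1]), 6.53)
```

View pics/pl2.png

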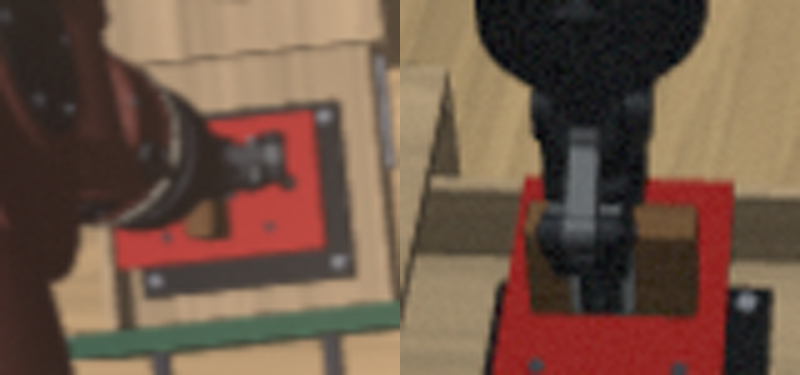

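Top camera: template centre (581.4, 214.2), yaw 6.5°, against pins (581.8, 215.4), yaw 6.4°. I'll shift about +0.9 mm in y and lower until contact.

```bash
python3 -m inch '[{"xyz":[0,0.003,0.02],"turn":[0,0,0]},{"xyz":[0,0.004,0.05],"turn":[0,0,0]},{"xyz":[0,0.004,0.08],"turn":[0,0,0]},{"xyz":[0,0.004,0.1],"turn":[0,0,0]},{"xyz":[0,0.004,0.12],"turn":[0,0,0]},{"xyz":[0,0.004,0.135],"turn":[0,0,0]},{"xyz":[0,0.004,0.145],"turn":[0,0,0]},{"xyz":[0,0.004,0.155],"turn":[0,0,0]},{"xyz":[0,0.004,0.162],"turn":[0,0,0]},{"xyz":[0,0.004,0.168],"turn":[0,0,0]}]'; python3 go.py 0.5831 0.2161 0.0516 96.2
```

```text
t: 22.95
ee_pos: [0.5835, 0.2163, 0.0643]
ee_rot: [0.0, -0.054, 0.999, 0.0]
wrist_force: [-0.3, -0.5, -2.8]
opening: 0.181
grip_force: 39.5
xyz [ 0.002 -0.001  0.051] turn [ 0.     0.    -0.001] | now [0.5835 0.2163 0.0643] yaw 96.13 q6 0.13 F [-0.3 -0.5 -2.8] open 0.181 t 22.95
```

```bash
python3 -m inch '[{"xyz":[0,0,0.005],"turn":[0,0,0]},{"xyz":[0,0,0.01],"turn":[0,0,0]},{"xyz":[0,0,0.015],"turn":[0,0,0]},{"xyz":[0,0,0.02],"turn":[0,0,0]},{"xyz":[0,0,0.025],"turn":[0,0,0]},{"xyz":[0,0,0.03],"turn":[0,0,0]},{"xyz":[0,0,0.034],"turn":[0,0,0]},{"xyz":[0,0,0.038],"turn":[0,0,0]},{"xyz":[0,0,0.042],"turn":[0,0,0]},{"xyz":[0,0,0.042],"turn":[0,0,0]}]'; python3 go.py 0.5831 0.2161 0.0516 96.2
```

```text
t: 23.95
ee_pos: [0.5834, 0.2163, 0.0536]
ee_rot: [-0.0, -0.053, 0.999, -0.0]
wrist_force: [-1.3, -0.2, -2.4]
opening: 0.18
grip_force: 39.5
xyz [ 0.001 -0.001  0.008] turn [-0.    -0.    -0.002] | now [0.5834 0.2163 0.0536] yaw 96.13 q6 0.13 F [-1.3 -0.2 -2.4] open 0.18 t 23.95
```

Going down freely over the pins; the last 2 mm until it presses.

```bash
python3 -m inch '[{"xyz":[0,0,0.002],"turn":[0,0,0]},{"xyz":[0,0,0.004],"turn":[0,0,0]},{"xyz":[0,0,0.006],"turn":[0,0,0]},{"xyz":[0,0,0.008],"turn":[0,0,0]},{"xyz":[0,0,0.01],"turn":[0,0,0]},{"xyz":[0,0,0.011],"turn":[0,0,0]},{"xyz":[0,0,0.012],"turn":[0,0,0]},{"xyz":[0,0,0.012],"turn":[0,0,0]},{"xyz":[0,0,0.012],"turn":[0,0,0]},{"xyz":[0,0,0.012],"turn":[0,0,0]}]'; python3 go.py 0.5831 0.2161 0.0516 96.2
```

```text
t: 24.95
ee_pos: [0.5835, 0.2163, 0.0514]
ee_rot: [0.0, -0.053, 0.999, 0.0]
wrist_force: [-3.0, -0.8, 5.4]
opening: 0.181
grip_force: 40.8
xyz [ 0.002 -0.001 -0.001] turn [ 0.     0.001 -0.002] | now [0.5835 0.2163 0.0514] yaw 96.13 q6 0.13 F [-3.  -0.8  5.4] open 0.181 t 24.95
```

Seated on the board: contact at 0.0514 against the predicted 0.0516. Release and lift.

```bash
python3 -m inch '[{"xyz":[0,0,0],"turn":[0,0,0]},{"xyz":[0,0,0],"turn":[0,0,0]},{"xyz":[0,0,0],"turn":[0,0,0]},{"xyz":[0,0,0],"turn":[0,0,0]},{"xyz":[0,0,0],"turn":[0,0,0]},{"xyz":[0,0,0],"turn":[0,0,0]},{"xyz":[0,0,0],"turn":[0,0,0]},{"xyz":[0,0,0],"turn":[0,0,0]},{"xyz":[0,0,0],"turn":[0,0,0]},{"xyz":[0,0,0],"turn":[0,0,0]}]' 0.2; python3 -m inch '[{"xyz":[0,0,-0.03],"turn":[0,0,0]},{"xyz":[0,0,-0.08],"turn":[0,0,0]},{"xyz":[0,0,-0.15],"turn":[0,0,0]},{"xyz":[0,0,-0.24],"turn":[0,0,0]},{"xyz":[0,0,-0.34],"turn":[0,0,0]},{"xyz":[0,0,-0.44],"turn":[0,0,0]},{"xyz":[0,0,-0.54],"turn":[0,0,0]},{"xyz":[0,0,-0.62],"turn":[0,0,0]},{"xyz":[0,0,-0.68],"turn":[0,0,0]},{"xyz":[0,0,-0.7],"turn":[0,0,0]}]'; python3 -m inch '[{"xyz":[0,-0.05,0],"turn":[0,0,0]},{"xyz":[0,-0.12,0],"turn":[0,0,0]},{"xyz":[0,-0.22,0],"turn":[0,0,0]},{"xyz":[0,-0.34,0],"turn":[0,0,0]},{"xyz":[0,-0.46,0],"turn":[0,0,0]},{"xyz":[0,-0.58,0],"turn":[0,0,0]},{"xyz":[0,-0.68,0],"turn":[0,0,0]},{"xyz":[0,-0.75,0],"turn":[0,0,0]},{"xyz":[0,-0.8,0],"turn":[0,0,0]},{"xyz":[0,-0.8,0],"turn":[0,0,0]}]'
python3 - <<'E'
from meas import *
T=bot.grab_frame("top");S=bot.grab_frame("side")
hs=cv2.cvtColor(T["image"],cv2.COLOR_RGB2HSV)
m=(cv2.inRange(hs,(0,150,90),(6,255,255))|cv2.inRange(hs,(172,150,90),(180,255,255)))>0
b=np.zeros_like(m); b[165:225,145:225]=1; print("template",(m&b).sum(),rect(T,m&b,.042))
print("handle",[at_z(T,r["point"],.078) for r in bot.pinpoint("top","handle")[:1]],bot.sense()["t"])
save("fin.png",np.hstack([cv2.resize(T["image"][120:270,120:260],None,fx=2.7,fy=2.7),cv2.resize(S["image"][240:390,170:310],None,fx=2.7,fy=2.7)]))
E
```

```text
t: 25.95
ee_pos: [0.5835, 0.2163, 0.0508]
ee_rot: [0.0, -0.054, 0.999, -0.0]
wrist_force: [0.1, 0.1, -0.6]
opening: 0.399
grip_force: 0.0
t: 26.95
ee_pos: [0.5844, 0.2165, 0.2288]
ee_rot: [0.002, -0.054, 0.999, 0.0]
wrist_force: [1.0, -0.3, 0.7]
opening: 0.397
grip_force: 0.0
t: 27.95
ee_pos: [0.6047, 0.0158, 0.2254]
ee_rot: [-0.0, -0.053, 0.999, -0.0]
wrist_force: [0.1, -0.1, 0.5]
opening: 0.402
grip_force: 0.0
template 52 (array([588.5, 269.7]), array([49.2, 10.8]), 6.79)
handle [] 28.1
```

View pics/fin.png

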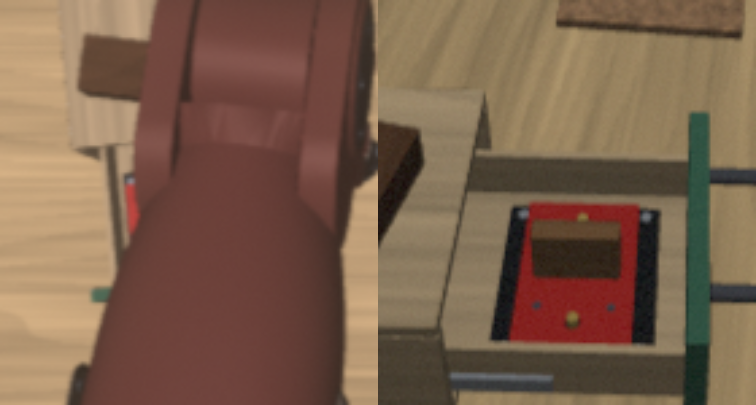

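The side half shows both pins, (582,216) and (572,318), standing through the holes with the plate flat. I'll clear the arm from the top view for one last check that the drawer is still at its stop.

```bash
python3 -m inch '[{"xyz":[0,-0.05,0],"turn":[0,0,0]},{"xyz":[0,-0.12,0],"turn":[0,0,0]},{"xyz":[0,-0.22,0],"turn":[0,0,0]},{"xyz":[0,-0.34,0],"turn":[0,0,0]},{"xyz":[0,-0.46,0],"turn":[0,0,0]},{"xyz":[0,-0.58,0],"turn":[0,0,0]},{"xyz":[0,-0.68,0],"turn":[0,0,0]},{"xyz":[0,-0.75,0],"turn":[0,0,0]},{"xyz":[0,-0.8,0],"turn":[0,0,0]},{"xyz":[0,-0.8,0],"turn":[0,0,0]}]'
python3 pins.py; python3 - <<'E'
from meas import *
T=bot.grab_frame("top")
hs=cv2.cvtColor(T["image"],cv2.COLOR_RGB2HSV)
m=(cv2.inRange(hs,(0,150,90),(6,255,255))|cv2.inRange(hs,(172,150,90),(180,255,255)))>0
b=np.zeros_like(m); b[165:225,145:225]=1; print("template",(m&b).sum(),rect(T,m&b,.042))
print("handle",[at_z(T,r["point"],.078) for r in bot.pinpoint("top","handle")[:1]],bot.sense()["t"])
E
```

```text
t: 29.1
ee_pos: [0.6262, -0.1829, 0.2255]
ee_rot: [-0.0, -0.053, 0.999, -0.0]
wrist_force: [-0.4, 1.3, -0.9]
opening: 0.397
grip_force: 0.0
(np.float64(nan), np.float64(nan)) [nan nan]
(np.float64(nan), np.float64(nan)) [nan nan]
mid [nan nan] sep nan yaw nan
template 796 (array([582.5, 214.9]), array([ 79. , 118.6]), 6.19)
handle [] 29.25pins.py:6: RuntimeWarning: invalid value encountered in scalar divide
  p=(cx+(w*g[1]).sum()/w.sum(),cy+(w*g[0]).sum()/w.sum()); q.append(at_z(T,p,.046)[:2]); print(p,q[-1])
```

```bash
python3 -c "
from cell import bot
print(bot.sign_off())"
```

```text
the job is handed in; nothing more can be done
None
```

I handed the job in at about 29 s: the drawer is out at its stop, the red template lies flat on the pin board with both pins through its holes, the gripper is clear of everything, and nothing I did came near the glue bottle, screwdriver or offcut; no verdict came back.

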